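# Refit the drive sleeve and clamp collar on the bench mixer spindle

## Robot

A 7-joint arm with a two-finger parallel gripper is mounted at the origin on the work surface. World frame = base frame: x ahead of the robot, y to its left, z up, the work surface at z = 0. Lengths are in mm, angles in rad, forces in N, time in s.
With the tool pointing down it reaches from about 400 to 875 mm from the base axis. Payload 4.4 kg.
Tool frame: the origin (TCP) lies midway between the tips of the shut fingers; the grasp point (between the pads) lies 19 mm behind it; z points along the fingers, y is the line along which they close (so a half turn about z gives the same grasp; the last joint's range is limited). The gripper opens to 85 mm and grips with 20 to 120 N. Pads are 22 mm wide; open, the fingers measure 114 mm over their backs; the gripper's body (76 mm by 85 mm) begins 54 mm behind the grasp point. The pads swing forward as they close: fully open they stand 13 mm farther back than shut.
Start: joints at [-1.189, 0.628, 0.038, 1.517, -0.027, 0.996, -0.02], TCP at [281.419, 585.936, 231.313] pointing down, gripper open.
Joint ranges: [-3.06, 3.06], [-0.37, 2.12], [-1.25, 1.32], [0.18, 2.47], [-1.1, 4.24], [0.23, 1.98], [-2.94, 2.94]. Speed limits (rad/s): [2.57, 2.57, 3.14, 3.14, 3.14, 3.14, 3.14].

## Interface

Orientations are given as [roll, pitch, yaw] about the fixed x, y, z axes, in that order (R = Rz(yaw) Ry(pitch) Rx(roll)).
In Python, from cell import ctrl gives the robot as it stands.
- The arm moves only by the shell command python3 -m crank 'ROWS' [OPENING]. ROWS is JSON, a list that holds one entry, the list of rows, each a list of 4 numbers: the shift along the tool's x, y, z normalised to -1 to 1, where 1 is 2.5 cm, then the turn about the tool's z normalised to -1 to 1, where 1 is 0.08 rad. In form: [[[dx, dy, dz, turn], ...]]. A call has 1 to 12 rows; each row shifts and turns the commanded pose from where the row before left it, along the tool's axes as they then stand; what a row does not reach is not made up. A row lasts 1/12 s, in which the tool goes at most 41.7 mm and 7.16 degrees, less where a joint would pass 70% of its speed; a pose out of reach is approached as far as the arm can. A call with a number of a shift or a turn outside -1 to 1 is refused whole. A call with a gripper value outside its range is refused whole. OPENING is the closure, from -1 (fully open) to 1 (shut), set as the call begins (- or left out, the last holds). The fingers move at their own pace and stop on an object; the grip force is fixed at half the most. Time passes only in rows, so rows that do not move let the fingers close. It gives the time, the measured TCP pose, the force, the opening and the grip force at its end, in the units of the state.
- ctrl.read_state(): the state, without advancing time (a new reading comes with each control period).
- ctrl.get_image(name): name is "scene" or "top"; returns a dict with "img" (480x640x3 uint8, red, green, blue), "intrinsics" (3x3 intrinsics, pixels), "extrinsics" (4x4, takes a point from camera to world coordinates). Camera axes: x right, y up, looking along -z (the intrinsics and any distortion apply to the point x, -y, -z); pixel columns grow to the right and rows downward; lengths in mm; the calibration is good to about 2 mm. A picture is of the moment at which its call begins. There is no depth.
- ctrl.finish_job(): hands the job in; it is judged then, once.
Trained networks look in the newest picture that a camera, given by its name, has taken for a name from the list of things; names that differ only in an ending like _2 or _b are one class to them, and where a whole thing is asked for, a point or a joint stands for the part that bears it (a point fixed in the world has none). Each returns a list of dicts, best first, with "confidence" (0 to 1); they miss things now and then, are a little off and sometimes report something else, mostly with a low value. They report only what shows in the picture. A call takes as long as a camera call. They do not tell look-alikes from the thing itself.
- ctrl.find_in(camera, target): "position" ([row, column] in pixels, amid what is visible of it).
- ctrl.trace(camera, target): "mask" (480x640 bool, what is visible of it) and "position" ([row, column] in pixels, amid what is visible of it).
- ctrl.place_of(camera, target): "position" ([row, column] in pixels: a listed point, or the origin of a listed thing).
The state is a dict: "clock": time; "qpos": joint angles; "qd": joint speeds; "tau": joint torques, N m; "eef_pos": TCP position; "tool_rot": TCP orientation; "force": force on the tool from outside, world axes, zero at the start; "torque": the same for the moment, N m; "width": finger opening in mm; "gripper_force": force on a finger pad.
Only numpy, scipy, OpenCV 4.12 (cv2) and the standard library are available. Lean on these libraries where they do the work, as an engineer would, in place of code of your own. Each camera call takes 0.05 s, during which the arm holds its last target. There are 200 camera calls.

## Task

Take the slotted drive sleeve off its slanting drying peg and slide it, slots down, over the mixer's upright spindle; turn it until its slots drop over the spindle's cross pin and it sits fully home on the deck. Then slide the collar from the other peg down onto the sleeve, let go, and leave the bottle, beaker and paper roll alone.

Things in the scene. Friction and masses are not known exactly. Their poses are not given: they have to be found in the camera images.
- drive: Low blue mixing drive, 200 x 180 mm, deck 60 mm high, fixed to the bench. Origin under its centre. A plain steel spindle, 26 mm diameter, stands upright at its middle, 96 mm tall above the deck, the last 10 mm tapering to 16 mm diameter. The spindle is stopped at a random angle and its gearbox holds it (1.5 N m).
- spindle_foot (a point): Point on the spindle's axis at deck level, z up. A round cross pin 8 mm thick and 48 mm long runs level through the spindle, its upper side 14 mm above this point. The direction of the pin is not measured (this point's x and y are the housing's): see it or feel for it.
- spindle_top (a point): Point on the spindle's axis at its very top, 96 mm above spindle_foot.
- rack: Draining rack, 110 x 270 mm, fixed: a blue panel rising at 35 degrees from its front (-x) with two white pegs (25 mm diameter, 42 mm long) square to it, so they lean 35 degrees from vertical towards the rack's -x: direction (-0.574, 0, 0.819) in the rack frame. Origin under its centre, on the bench, z up, y level.
- peg0_root (a point): Where the axis of the peg on the rack's +y side meets the panel, 70 mm from the rack's centre line; axes are the rack's.
- peg1_root (a point): The same for the peg on the rack's -y side.
- sleeve: Aluminium tube, 62 mm long, 50 mm outside, 29 mm bore, 0.15 to 0.3 kg. Origin at the centre of its slotted foot, z along its axis to its plain end. Four slots, 12 mm wide and 16 mm deep, cut the foot's wall along its +x, -x, +y and -y. Starts on one of the pegs, foot on the panel. On the pin its foot is 14 mm above the deck; with slots on the pin (within 0.1 rad) it drops to the deck.
- sleeve_top (a point): Centre of the sleeve's plain end, 62 mm along its axis from its foot.
- collar: Aluminium clamp collar, a plain thick ring 62 mm outside, 29 mm bore and 28 mm high, 0.12 to 0.25 kg. Origin at the centre of its lower face, z along its axis. It starts on the other peg, lower face against the panel. Fitted, it rests on the sleeve and its upper face is 6 mm below the spindle's top, either way up.
- collar_mid (a point): Centre of the collar, halfway along its axis (14 mm from either face).
- reagent: Closed amber bottle, 64 mm diameter, 130 mm tall, standing loose near the far side; origin at the centre of its foot. Leave it alone.
- beaker: Open glass beaker, 66 mm diameter, 85 mm tall, standing loose nearest the robot; origin at the centre of its foot. Leave it alone.
- roll: White paper roll standing on end, 90 mm diameter, 100 mm tall, loose at the left of the work; origin at the centre of its foot. Leave it alone.
Not all that is in view belongs to the job. Leave any purple or turquoise look-alike of the collar alone.

How it is judged (in metres and radians):
On the way:
1. the sleeve stands on the deck around the spindle, its slots over the pin (z of sleeve in the frame of spindle_foot between -0.004 and 0.004 m and horizontal distance between sleeve and spindle_foot below 0.005 m and angle between sleeve's own z axis and vertical below 0.08 rad), for 0.2 s.
At the end, for the whole second after the job is handed in: The sleeve stands upright, slots down, on the deck around the spindle (foot within 4 mm of the deck, axis within 5 mm), the collar lies flat on top of it around the spindle (within 4 mm in height, 5 mm sideways), both at rest and released (all of step 1 and z of collar_mid in the frame of spindle_foot between 0.072 and 0.08 m and horizontal distance between collar_mid and spindle_foot below 0.005 m and angle between the z axis of collar and the z axis of spindle_foot, either way round below 0.1 rad and linear speed of each of sleeve, collar below 0.02 m/s); the robot touches nothing.
It fails at once if the bottle is pushed more than 30 mm or tipped (distance of reagent from where it was at the start of the episode above 0.03 m or angle between reagent's own z axis and vertical above 0.35 rad).
It fails at once if the beaker is pushed more than 30 mm or tipped (distance of beaker from where it was at the start of the episode above 0.03 m or angle between beaker's own z axis and vertical above 0.35 rad).
It fails at once if the paper roll is pushed more than 30 mm or tipped (distance of roll from where it was at the start of the episode above 0.03 m or angle between roll's own z axis and vertical above 0.35 rad).
It also fails if it takes over 72 s, if anything falls off the work surface, if the arm or the gripper's body presses on something with over 40 N, if the wrist force passes 120 N, or if a joint passes its speed limit or range.

## Working session

There is one attempt and no reset: what is moved stays moved. The work goes in short steps, Python scripts to look and compute and a shell command to move; the robot and the scene stay as the last step left them, time stands still between calls to the robot, and variables do not carry over. Pictures are saved under pics/ and viewed, at most 10 in all, crops included, and the job is handed in when it is done.

```bash
ls; mkdir -p pics; cat > h.py <<'E'
import numpy as np, cv2
from cell import ctrl
from scipy.spatial.transform import Rotation as R
def ray(im,p):
    K=np.array(im["intrinsics"]);E=np.array(im["extrinsics"])
    r,c=p; d=np.linalg.inv(K)@[c,r,1.]; d=np.array([d[0],-d[1],-d[2]])
    d=E[:3,:3]@d; return E[:3,3],d/np.linalg.norm(d)
def proj(im,P):
    K=np.array(im["intrinsics"]);E=np.array(im["extrinsics"])
    q=E[:3,:3].T@(np.array(P)-E[:3,3]); q=K@[q[0],-q[1],-q[2]]; return q[1]/q[2],q[0]/q[2]
def tri(rays):
    A=sum(np.eye(3)-np.outer(d,d) for o,d in rays); b=sum((np.eye(3)-np.outer(d,d))@o for o,d in rays)
    x=np.linalg.solve(A,b); return x,max(np.linalg.norm((np.eye(3)-np.outer(d,d))@(x-o)) for o,d in rays)
def atz(r,z): o,d=r; return o+d*(z-o[2])/d[2]
E
python3 - <<'E'
from h import *
ims={c:ctrl.get_image(c) for c in("scene","top")}
for c in ims:
    cv2.imwrite(f"pics/{c}0.png",ims[c]["img"][:,:,::-1]); print(c,np.round(ims[c]["extrinsics"],3).tolist(),np.round(ims[c]["intrinsics"],1).tolist(), ims[c].keys())
for t in "drive spindle_foot spindle_top rack peg0_root peg1_root sleeve sleeve_top collar collar_mid reagent beaker roll".split():
    res={c:ctrl.place_of(c,t) for c in ims}
    for c in ims: print(t,c,[(np.round(r["position"]).tolist(),round(r["confidence"],2)) for r in res[c][:3]])
    if res["scene"] and res["top"]: print("   ",*[np.round(v,1) for v in tri([ray(ims[c],res[c][0]["position"]) for c in ims])])
print(ctrl.read_state())
E
```

```text
pics
scene [[0.475, -0.699, 0.534, 1145.729], [0.88, 0.37, -0.299, -209.565], [0.011, 0.612, 0.791, 979.611], [0.0, 0.0, 0.0, 1.0]] [[545.0, 0.0, 318.1], [0.0, 545.0, 242.8], [0.0, 0.0, 1.0]] dict_keys(['img', 'intrinsics', 'extrinsics'])
top [[0.084, 0.976, -0.203, 318.449], [-0.996, 0.084, -0.012, 115.624], [0.005, 0.203, 0.979, 1355.074], [0.0, 0.0, 0.0, 1.0]] [[587.9, 0.0, 306.7], [0.0, 587.9, 233.4], [0.0, 0.0, 1.0]] dict_keys(['img', 'intrinsics', 'extrinsics'])
drive scene [([355.0, 167.0], 0.56)]
drive top [([249.0, 462.0], 0.58)]
    [ 592.9 -232.5    3.2] 0.6
spindle_foot scene [([341.0, 160.0], 0.64)]
spindle_foot top [([246.0, 470.0], 0.65)]
    [ 590.5 -234.    60. ] 1.7
spindle_top scene [([315.0, 148.0], 0.69), ([354.0, 167.0], 0.57)]
spindle_top top [([234.0, 482.0], 0.67), ([229.0, 277.0], 0.32)]
    [ 595.  -232.7  162.2] 0.3
rack scene [([274.0, 362.0], 0.78)]
rack top [([228.0, 277.0], 0.78)]
    [6.054e+02 2.021e+02 2.000e-01] 0.2
peg0_root scene [([250.0, 392.0], 0.86)]
peg0_root top [([220.0, 244.0], 0.97), ([226.0, 244.0], 0.39)]
    [608.5 275.3  45.2] 0.8
pe
[... 1060 characters left out ...]
 2.9
{'clock': 1.4, 'qpos': array([-1.18879055,  0.62839998,  0.03850563,  1.51738569, -0.02698468,
        0.99631223, -0.01998136]), 'qd': array([-0.0006626 ,  0.00069108, -0.00073158,  0.00090548,  0.00072546,
        0.0008246 , -0.00073854]), 'tau': array([-4.87054713e-04, -5.63276517e+01,  1.22571990e+00, -1.93780392e+01,
        1.09235058e-02,  1.62820488e-03,  1.39700784e-06]), 'eef_pos': array([281.43255769, 585.93388757, 231.31813403]), 'tool_rot': array([ 3.14157989e+00, -2.06279390e-05,  2.69378461e+00]), 'force': array([ 0.07703954, -0.00968778, -0.21340656]), 'torque': array([ 1.07008539e-02, -1.24355334e-05,  9.97811168e-03]), 'gripper_force': 0.0, 'width': 85.97393480908558}
```

View images.

View pics/scene0.png

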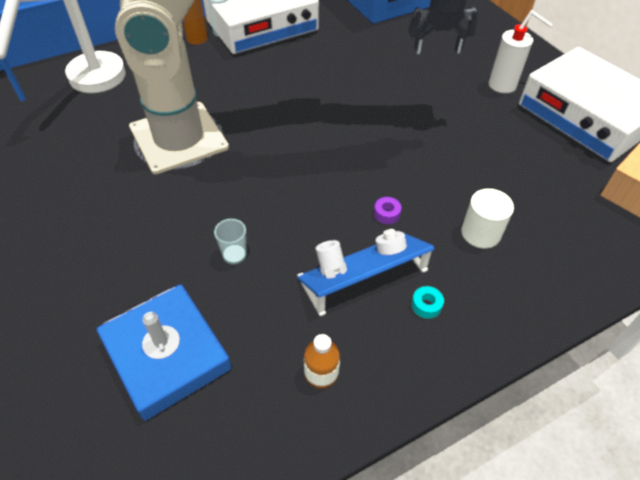

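View pics/top0.png

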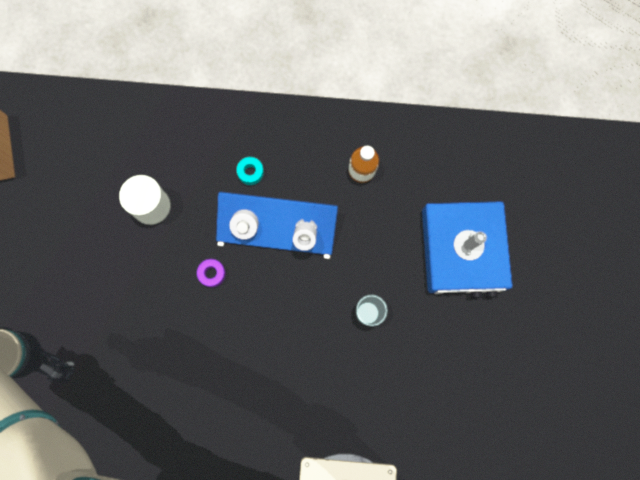

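Scene view: sleeve stands on the right (-y) peg at about (258,331), real collar on the other peg at (243,391); purple (210,388) and turquoise (302,428) are decoys; drive with knobs on its -x face at (340,165). Top view agrees: sleeve (235,305), collar (225,243), spindle (242,473).

```bash
cat > fit.py <<'E'
from h import *
from scipy.optimize import least_squares
ims={c:ctrl.get_image(c) for c in("scene","top")}
def blue(c):
    h=cv2.cvtColor(ims[c]["img"],cv2.COLOR_RGB2HSV); return cv2.inRange(h,(100,150,60),(125,255,255))
def corners(m,seed):
    n,l=cv2.connectedComponents(cv2.morphologyEx(m,cv2.MORPH_OPEN,np.ones((3,3))))
    ys,xs=np.nonzero(l); i=np.argmin((ys-seed[0])**2+(xs-seed[1])**2)
    comp=(l==l[ys[i],xs[i]]).astype(np.uint8)
    cn=max(cv2.findContours(comp,0,2)[0],key=cv2.contourArea); hull=cv2.convexHull(cn)
    a=cv2.approxPolyDP(hull,8,True)[:,0,::-1]; return a
for c,s,n in(("top",(280,440),"drive"),("scene",(380,170),"drive"),("top",(200,290),"rack"),("scene",(275,350),"rack")):
    a=corners(blue(c),s); print(c,n,a.tolist())
    if n=="drive":
        print("  z60",np.round([atz(ray(ims[c],p),60)[:2] for p in a]).tolist())
        if c=="top":
            pass
# rack by corner match: panel corners sorted
for c in ims:
    cv2.imwrite(f"pics/{c}b.png",blue(c))
E
python3 fit.py
```

```text
top drive [[202, 502], [287, 511], [292, 430], [204, 426]]
  z60 [[697.0, -306.0], [504.0, -329.0], [478.0, -151.0], [678.0, -134.0]]
scene drive [[285, 181], [368, 230], [419, 144], [327, 97]]
  z60 [[491.0, -156.0], [702.0, -139.0], [720.0, -304.0], [507.0, -329.0]]
top rack [[193, 218], [206, 336], [253, 331], [240, 217]]
scene rack [[246, 433], [294, 328], [280, 299], [235, 406]]
```

```bash
cat > t.py <<'E'
from h import *
ims={c:ctrl.get_image(c) for c in("scene","top")}
T=[[193,218],[206,336],[253,331],[240,217]];S=[[246,433],[294,328],[280,299],[235,406]]
P=[tri([ray(ims["top"],a),ray(ims["scene"],b)]) for a,b in zip(T,S)]
for p in P: print(np.round(p[0],1),round(p[1],1))
# overlay model
th=np.radians(35); yaw=-0.0315
def circ(c,u,r,n=40):
    e1=np.cross(u,[0,1,0]);e1/=np.linalg.norm(e1);e2=np.cross(u,e1)
    t=np.linspace(0,2*np.pi,n); return c+r*(np.outer(np.cos(t),e1)+np.outer(np.sin(t),e2))
u=R.from_euler('z',yaw).apply([-np.sin(th),0,np.cos(th)])
for c,box in(("scene",(210,300,290,440)),("top",(190,280,215,335))):
    im=ims[c]; r0,r1,c0,c1=box; k=5
    v=cv2.resize(im["img"][r0:r1,c0:c1,::-1],None,fx=k,fy=k,interpolation=cv2.INTER_CUBIC)
    for f,hh,r in((np.array([603.2,132,50]),62,25),(np.array([607.6,272,50]),28,31)):
        for z,col in((0,(0,0,255)),(hh,(0,255,0))):
            pts=np.array([proj(im,p) for p in circ(f+u*z,u,r)])
            pts=((pts-[r0,c0]+.5)*k)[:,::-1].astype(int); cv2.polylines(v,[pts],True,col,1)
    cv2.imwrite(f"pics/ov_{c}.png",v)
a,b=cv2.imread("pics/ov_scene.png"),cv2.imread("pics/ov_top.png")
w=800;o=np.zeros((900,w,3),np.uint8);o[:a.shape[0],:a.shape[1]]=a;o[450:450+b.shape[0],:b.shape[1]]=b
cv2.imwrite("pics/ov1.png",cv2.resize(o,(533,600),interpolation=cv2.INTER_AREA))
E
python3 t.py
```

```text
[657.8 337.4  79.8] 0.3
[654.5  79.   78.9] 9.1
[556.8  72.8   4.6] 1.5
[564.6 341.1  10.3] 2.9
```

View pics/ov1.png

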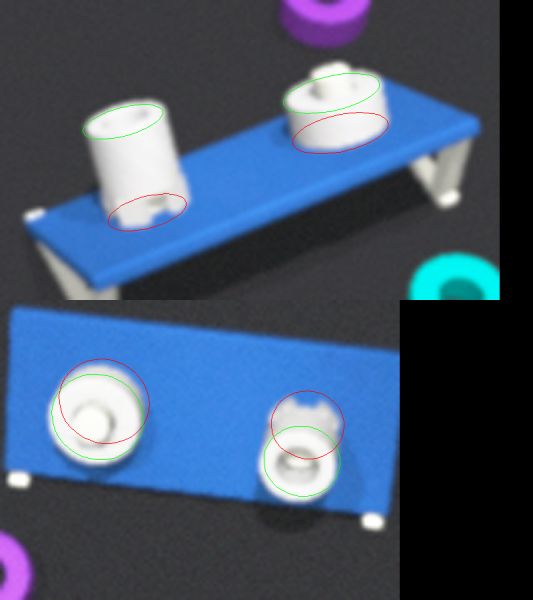

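The overlay shows the model ellipses on the sleeve (scene (125,117), top (299,466) in the crop) and collar within 3 mm; I shift the estimates 2–3 mm to -x. First I turn the tool square to the rack.

```bash
cat > go.py <<'E'
import sys; from h import *
s=ctrl.read_state(); Rm=R.from_euler('xyz',s["tool_rot"])
t=np.array([float(v) for v in sys.argv[1:4]]); d=Rm.inv().apply(t-s["eef_pos"])/25
yaw=s["tool_rot"][2]
print("t",round(s["clock"],2),"pos",np.round(s["eef_pos"],1),"yaw",round(yaw,3),"F",np.round(s["force"],1),"w",round(s["width"],1),"q7",round(s["qpos"][6],2),"units",np.round(d,2))
if len(sys.argv)>4: print("turn units",round(-(float(sys.argv[4])-yaw)/.08,2))
E
python3 -m crank '[[[0,0,0,-1],[0,0,0,-1],[0,0,0,-1],[0,0,0,-1],[0,0,0,-1],[0,0,0,-0.2],[0,0,0,0]]]' -1; python3 go.py 572 133 190 3.11
```

```text
clock: 2.18
eef_pos: [281.5, 585.9, 231.3]
tool_rot: [3.141, -0.0, 3.108]
force: [-0.5, -0.2, -0.4]
width: 85.3
gripper_force: 0.0
t 2.18 pos [281.5 585.9 231.3] yaw 3.108 F [-0.5 -0.2 -0.4] w 85.3 q7 0.33 units [-12.21 -17.72   1.65]
turn units -0.02
```

```bash
python3 -m crank '[[[-0.6,-0.88,0,0],[-0.6,-0.88,0,0],[-0.6,-0.88,0,0],[-0.6,-0.88,0,0],[-0.6,-0.88,0,0],[-0.6,-0.88,0,0],[-0.6,-0.88,0,0],[-0.6,-0.88,0,0],[-0.6,-0.88,0,0],[-0.6,-0.88,0,0]]]' >/dev/null
python3 -m crank '[[[-0.6,-0.88,0.1,0],[-0.6,-0.88,0.1,0],[-0.6,-0.88,0.1,0],[-0.6,-0.88,0.1,0],[-0.6,-0.88,0.1,0],[-0.6,-0.88,0.1,0],[-0.6,-0.88,0.1,0],[-0.6,-0.88,0.1,0],[-0.6,-0.88,0.1,0],[-0.6,-0.88,0.1,0],[0,0,0,0],[0,0,0,0]]]' ; python3 go.py 572 133 68 3.11
```

```text
clock: 4.02
eef_pos: [568.0, 134.6, 206.0]
tool_rot: [-3.141, -0.0, 3.104]
force: [-0.1, 0.9, 0.0]
width: 85.6
gripper_force: 0.0
t 4.02 pos [568.  134.6 206. ] yaw 3.104 F [-0.1  0.9  0. ] w 85.6 q7 1.21 units [-0.16 -0.05  5.52]
turn units -0.07
```

```bash
python3 -m crank '[[[-0.16,-0.05,0.8,0],[0,0,0.8,0],[0,0,0.8,0],[0,0,0.8,0],[0,0,0.8,0],[0,0,0.8,0],[0,0,0.7,0],[0,0,0,0],[0,0,0,0]]]'; python3 - <<'E'
from h import *
im=ctrl.get_image("scene")
cv2.imwrite("pics/g1.png",cv2.resize(im["img"][150:330,240:480,::-1],None,fx=3,fy=3,interpolation=cv2.INTER_CUBIC))
E
```

```text
clock: 4.77
eef_pos: [570.2, 136.6, 68.4]
tool_rot: [3.141, -0.002, 3.111]
force: [-0.4, -0.6, 0.3]
width: 85.3
gripper_force: 0.0
```

View pics/g1.png

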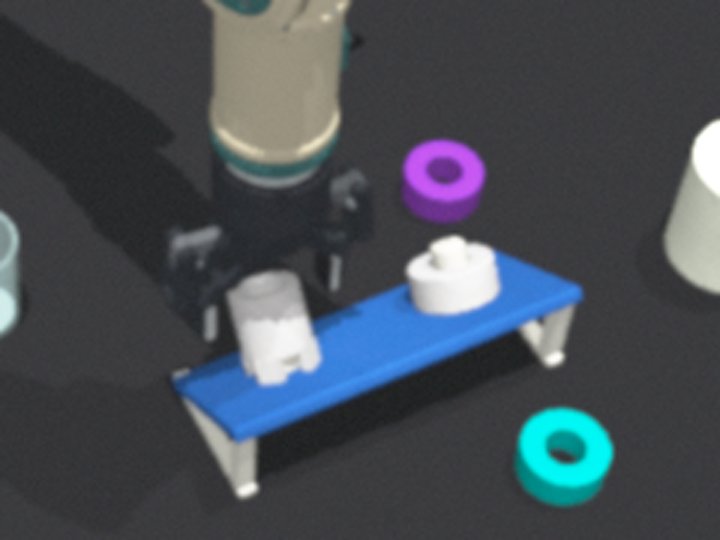

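The gripper straddles the sleeve at crop (270,320), with the fingers left (210,320) and right (335,270); the sleeve is central to within a few mm. Close.

```bash
python3 -m crank '[[[-0.06,-0.12,0,0],[0,0,0,0]]]' ; python3 -m crank '[[[0,0,0,0],[0,0,0,0],[0,0,0,0],[0,0,0,0],[0,0,0,0],[0,0,0,0]]]' 1;python3 go.py 572 133 68 3.11
```

```text
clock: 4.98
eef_pos: [573.9, 132.0, 70.2]
tool_rot: [3.141, 0.003, 3.109]
force: [0.3, -0.5, 1.4]
width: 85.6
gripper_force: 0.0
clock: 5.48
eef_pos: [572.7, 134.6, 70.1]
tool_rot: [3.139, 0.001, 3.111]
force: [-2.5, 3.6, 6.9]
width: 48.8
gripper_force: 61.2
t 5.48 pos [572.7 134.6  70.1] yaw 3.111 F [-2.5  3.6  6.9] w 48.8 q7 1.2 units [ 0.03 -0.06  0.08]
turn units 0.01
```

```bash
python3 -m crank '[[[0.115,0,-0.164,0],[0.115,0,-0.164,0],[0.23,0,-0.33,0],[0.23,0,-0.33,0],[0.23,0,-0.33,0],[0.23,0,-0.33,0],[0.23,0,-0.33,0],[0.23,0,-0.33,0],[0,0,-0.4,0],[0,0,-0.4,0],[0,0,0,0]]]'; python3 - <<'E'
from h import *
im=ctrl.get_image("scene")
cv2.imwrite("pics/g2.png",cv2.resize(im["img"][120:330,230:470,::-1],None,fx=2.5,fy=2.5,interpolation=cv2.INTER_CUBIC))
E
python3 go.py 590 -75 120 1.66
```

```text
clock: 6.4
eef_pos: [534.0, 133.6, 148.8]
tool_rot: [3.141, 0.004, 3.109]
force: [0.2, 0.2, -2.2]
width: 49.0
gripper_force: 63.1
t 6.45 pos [533.6 133.6 147.9] yaw 3.109 F [-0.4 -0.8 -2.9] w 49.0 q7 1.19 units [-2.52 -8.27  1.11]
turn units 18.12
```

View pics/g2.png

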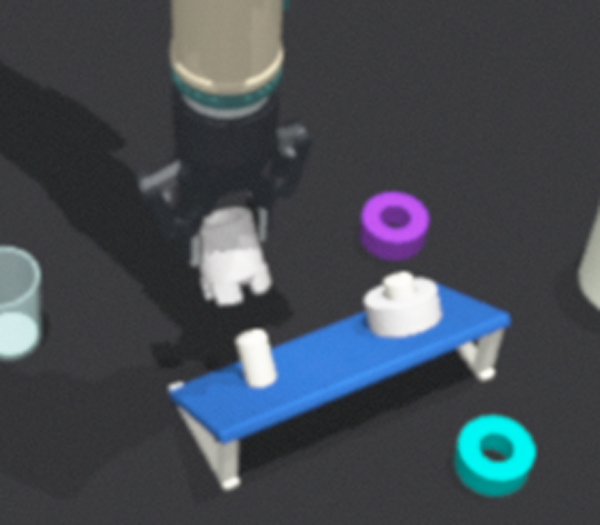

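The sleeve is off the peg, still leaning 35° in the grip (crop (235,255)); the bare peg is at (257,360). I'll turn and right it by pressing its foot against the drive's smooth +y face.

```bash
python3 -m crank '[[[0,0,0,1],[0,0,0,1],[0,0,0,1],[0,0,0,1],[0,0,0,1],[0,0,0,1],[0,0,0,1],[0,0,0,1],[0,0,0,1],[0,0,0,1],[0,0,0,1],[0,0,0,1]]]'>/dev/null
python3 -m crank '[[[0,0,0,1],[0,0,0,1],[0,0,0,1],[0,0,0,1],[0,0,0,1],[0,0,0,1],[0,0,0,0.1],[0,0,0,0]]]'; python3 go.py 578 -65 46 1.66
```

```text
clock: 8.12
eef_pos: [532.3, 133.5, 146.1]
tool_rot: [-3.141, 0.0, 1.664]
force: [-0.3, 0.0, -3.3]
width: 48.7
gripper_force: 63.0
t 8.12 pos [532.3 133.5 146.1] yaw 1.664 F [-0.3  0.  -3.3] w 48.7 q7 0.12 units [-8.08  1.09  4.01]
turn units 0.05
```

```bash
python3 -m crank '[[[-0.9,0.12,0,0],[-0.9,0.12,0,0],[-0.9,0.12,0,0],[-0.9,0.12,0,0],[-0.9,0.12,0,0],[-0.9,0.12,0.4,0],[-0.9,0.12,0.7,0],[-0.9,0.12,0.7,0],[-0.9,0.12,0.7,0],[0,0,0.7,0],[0,0,0.7,0],[0,0,0,0]]]'; python3 go.py 578 -90 46 1.66
```

```text
clock: 9.12
eef_pos: [575.2, -65.9, 45.7]
tool_rot: [-3.136, -0.002, 1.662]
force: [-0.9, 0.6, -3.9]
width: 48.9
gripper_force: 63.2
t 9.12 pos [575.2 -65.9  45.7] yaw 1.662 F [-0.9  0.6 -3.9] w 48.9 q7 0.49 units [-0.97  0.02 -0.01]
turn units 0.03
```

Now push slowly: to y≈-95, then 3 mm rows.

```bash
python3 -m crank '[[[-0.4,0,0,0],[-0.4,0,0,0],[-0.2,0,0,0],[-0.12,0,0,0],[-0.12,0,0,0],[-0.12,0,0,0]]]'; python3 -m crank '[[[-0.12,0,0,0],[-0.12,0,0,0],[-0.12,0,0,0]]]';
```

```text
clock: 9.62
eef_pos: [581.1, -97.7, 49.7]
tool_rot: [3.141, -0.003, 1.663]
force: [-0.2, 7.7, 1.4]
width: 48.9
gripper_force: 63.6
clock: 9.87
eef_pos: [581.0, -98.6, 49.6]
tool_rot: [-3.139, -0.013, 1.667]
force: [-2.0, 22.0, 7.6]
width: 48.7
gripper_force: 64.4
```

```bash
python3 -m crank '[[[-0.12,0,0,0],[-0.12,0,0,0]]]'; python3 -m crank '[[[-0.1,0,0,0],[0,0,0,0]]]'
```

```text
clock: 10.03
eef_pos: [581.0, -99.1, 49.5]
tool_rot: [-3.137, -0.02, 1.67]
force: [-3.8, 30.8, 11.4]
width: 48.9
gripper_force: 64.8
clock: 10.2
eef_pos: [581.0, -99.2, 49.6]
tool_rot: [-3.137, -0.023, 1.671]
force: [-3.3, 30.2, 12.8]
width: 49.1
gripper_force: 64.8
```

```bash
python3 -m crank '[[[0.5,0,0,0],[0.5,0,0,0],[0,0,0.6,0],[0,0,0,0]]]'; python3 go.py 581 -94 36 1.66
```

```text
clock: 10.53
eef_pos: [581.6, -90.1, 34.7]
tool_rot: [3.139, -0.001, 1.664]
force: [0.7, 2.0, 2.6]
width: 49.2
gripper_force: 65.2
t 10.53 pos [581.6 -90.1  34.7] yaw 1.664 F [0.7 2.  2.6] w 49.2 q7 0.53 units [-0.15 -0.04 -0.05]
turn units 0.05
```

```bash
python3 -m crank '[[[-0.3,0,-0.1,0],[-0.3,0,-0.1,0],[-0.15,0,-0.15,0],[-0.15,0,-0.15,0]]]'; python3 -m crank '[[[-0.15,0,-0.15,0],[-0.15,0,-0.15,0],[-0.15,0,-0.15,0]]]'
```

```text
clock: 10.87
eef_pos: [582.0, -107.5, 45.7]
tool_rot: [-3.14, -0.009, 1.666]
force: [3.0, 13.9, -5.9]
width: 48.9
gripper_force: 63.4
clock: 11.12
eef_pos: [582.1, -120.7, 56.7]
tool_rot: [-3.138, -0.007, 1.664]
force: [1.3, 11.7, -9.6]
width: 48.7
gripper_force: 63.2
```

```bash
python3 -m crank '[[[-0.1,0,-0.05,0],[-0.1,0,-0.05,0],[-0.1,0,0,0],[0,0,0,0]]]'; python3 - <<'E'
from h import *
im=ctrl.get_image("scene")
cv2.imwrite("pics/g3.png",cv2.resize(im["img"][200:400,110:310,::-1],None,fx=3,fy=3,interpolation=cv2.INTER_CUBIC))
E
```

```text
clock: 11.45
eef_pos: [582.2, -124.5, 59.3]
tool_rot: [-3.137, -0.013, 1.665]
force: [-1.7, 16.5, -0.8]
width: 49.1
gripper_force: 63.4
```

View pics/g3.png

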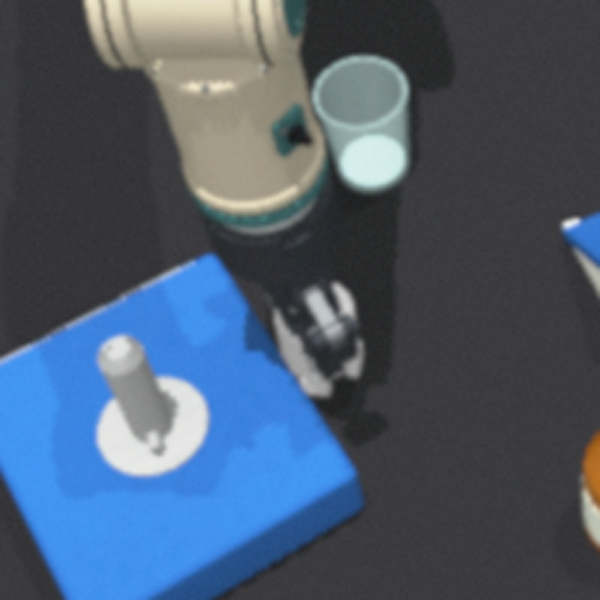

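The sleeve is held against the drive's +y face (crop (320,345)); the pin end shows at (155,440), pointing roughly along the world x. I push once more, back off, lift and measure the tilt.

```bash
python3 -m crank '[[[-0.1,0,0,0],[-0.1,0,0,0],[-0.1,0,0,0]]]'; python3 -m crank '[[[0.5,0,0,0],[0.8,0,0,0],[0.4,0,-0.8,0],[0,0,-1,0],[0,0,-1,0],[0,0,-1,0],[0,0,-1,0],[0,0,0,0],[0,0,0,0]]]'; cat > tilt.py <<'E'
from h import *
ims={c:ctrl.get_image(c) for c in("scene","top")}
s=ctrl.read_state();print(np.round(s["eef_pos"],1),np.round(s["tool_rot"],3))
P={}
import sys
for t in sys.argv[1:]:
    r={c:ctrl.place_of(c,t) for c in ims}
    for c in ims: print(t,c,[(np.round(x["position"],1).tolist(),round(x["confidence"],2)) for x in r[c][:2]])
    if all(r.values()): P[t]=tri([ray(ims[c],r[c][0]["position"]) for c in ims]); print(np.round(P[t][0],1),round(P[t][1],1))
for c in ims: cv2.imwrite(f"pics/t_{c}.png",ims[c]["img"][:,:,::-1])
E
python3 tilt.py sleeve sleeve_top spindle_top
```

```text
clock: 11.75
eef_pos: [582.2, -125.5, 59.5]
tool_rot: [-3.135, -0.021, 1.668]
force: [-5.0, 32.3, 11.4]
width: 48.5
gripper_force: 64.3
clock: 12.5
eef_pos: [581.3, -100.1, 181.6]
tool_rot: [3.139, 0.002, 1.66]
force: [0.5, 0.1, -3.4]
width: 48.7
gripper_force: 63.2
[579.5 -98.9 179.2] [-3.139  0.     1.661]
sleeve scene [([281.7, 221.0], 0.78)]
sleeve top [([234.5, 413.6], 0.75)]
[583.8 -94.2 151.9] 1.3
sleeve_top scene [([258.7, 217.0], 0.86)]
sleeve_top top [([232.3, 417.0], 0.72)]
[575.9 -90.4 210.8] 1.2
spindle_top scene [([316.6, 149.3], 0.88)]
spindle_top top [([234.7, 480.7], 0.57)]
[ 595.  -232.1  155.4] 0.1
```

```bash
cat > ov.py <<'E'
from h import *
import sys
def ov(name,things,boxes,k=4):
    ims={c:ctrl.get_image(c) for c in boxes}; out=[]
    for c,(r0,r1,c0,c1) in boxes.items():
        v=cv2.resize(ims[c]["img"][r0:r1,c0:c1,::-1],None,fx=k,fy=k,interpolation=cv2.INTER_CUBIC)
        for (x,y,z,r,col) in things:
            t=np.linspace(0,2*np.pi,50); pts=np.array([proj(ims[c],[x+r*np.cos(a),y+r*np.sin(a),z]) for a in t])
            cv2.polylines(v,[((pts-[r0,c0]+.5)*k)[:,::-1].astype(int)],True,col,1)
        out.append(v)
    w=max(o.shape[1] for o in out); out=[cv2.copyMakeBorder(o,0,0,0,w-o.shape[1],0) for o in out]
    cv2.imwrite(name,np.vstack(out))
E
python3 - <<'E'
from ov import *
G,Rd=(0,255,0),(0,0,255)
ov("pics/ov2.png",[(583,-94,150,25,Rd),(583,-94,212,25,G),(593.5,-232.5,156,8,G),(593.5,-232.5,146,13,G),(593.5,-232.5,60,13,Rd)],{"scene":(235,365,110,260),"top":(205,275,390,540)})
E
```

```text
(no output)
```

View pics/ov2.png

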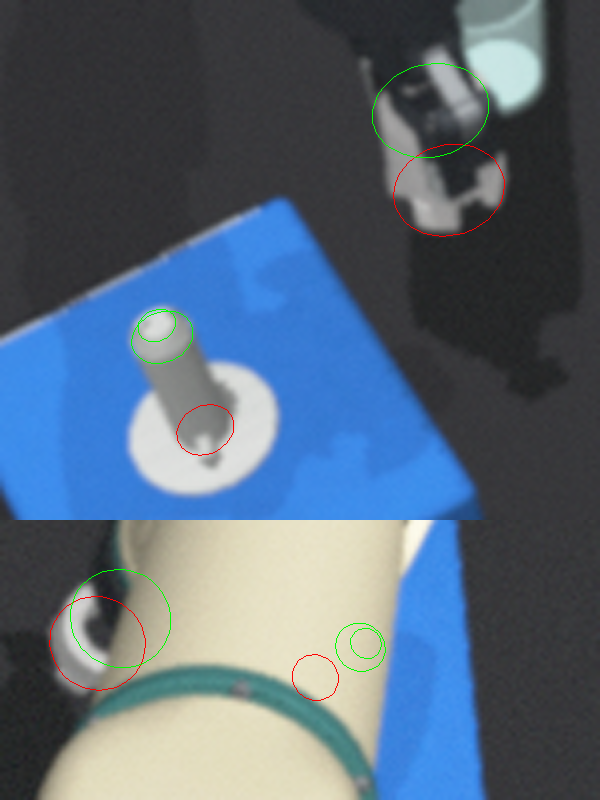

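Overlay: the model cylinder matches the held sleeve's foot in both views (crop (449,190), (97,643)), so it stands nearly upright; the spindle tip matches at (155,323). Move above the spindle.

```bash
python3 -m crank '[[[0,0,-0.6,0],[0,0,-0.6,0],[0,0,0,0]]]'>/dev/null; python3 go.py 591 -238.5 210 1.66
```

```text
t 13.25 pos [582.5 -99.  212.6] yaw 1.662 F [ 0.5 -0.2 -2. ] w 48.6 q7 0.45 units [-5.59 -0.17  0.11]
turn units 0.02
```

```bash
python3 -m crank '[[[-0.8,-0.01,0,0],[-0.8,-0.01,0,0],[-0.8,-0.01,0,0],[-0.8,-0.01,0,0],[-0.8,-0.01,0,0],[-0.8,-0.01,0,0],[-0.8,0,0,0],[0,0,0,0],[0,0,0,0],[0,0,0,0]]]'; python3 - <<'E'
from ov import *
G,Rd=(0,255,0),(0,0,255)
s=ctrl.read_state()["eef_pos"];print(s)
ov("pics/ov3.png",[(593.5,-232.5,181,25,Rd),(593.5,-232.5,243,25,G),(593.5,-232.5,156,8,G),(593.5,-232.5,146,13,G),(593.5,-232.5,60,13,Rd)],{"scene":(245,365,90,240),"top":(205,275,410,560)})
E
```

```text
clock: 14.08
eef_pos: [591.6, -237.0, 209.4]
tool_rot: [-3.141, -0.002, 1.662]
force: [0.5, 0.0, -2.1]
width: 49.0
gripper_force: 63.2
[ 591.63121011 -236.95131231  209.3707977 ]
```

View pics/ov3.png

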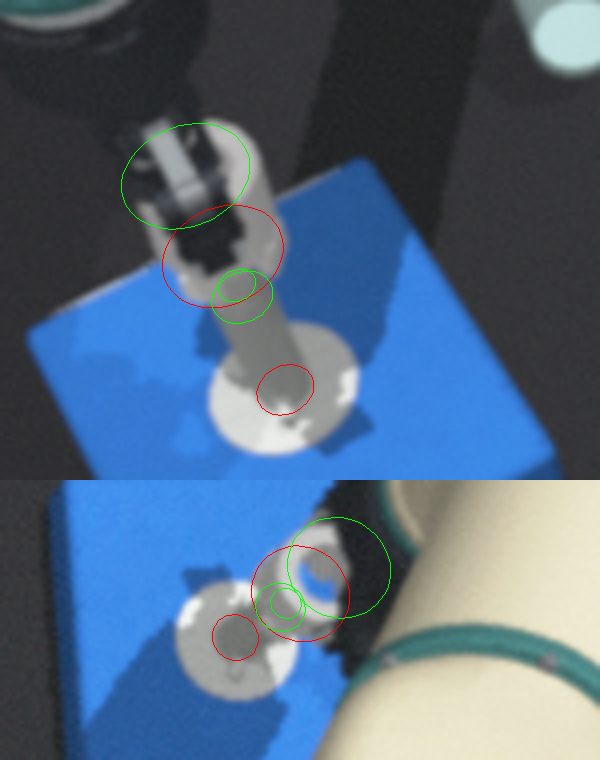

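The top view shows the sleeve's upper end about 10 mm towards +y of the model (crop (313,573) versus (338,568)), while the foot agrees: a residual lean of ≈0.17 rad. The foot is centred, so I lower it onto the tip and take out the lean on the spindle.

```bash
python3 -m crank '[[[0,0,0.5,0],[0,0,0.4,0],[0,0,0.2,0],[0,0,0.2,0],[0,0,0.2,0],[0,0,0,0]]]'; python3 -m crank '[[[0,0,0.2,0],[0,0,0.2,0],[0,0,0,0]]]'
```

```text
clock: 14.68
eef_pos: [591.4, -237.4, 171.6]
tool_rot: [-3.14, -0.001, 1.662]
force: [0.5, 1.2, -3.1]
width: 49.0
gripper_force: 63.2
clock: 14.93
eef_pos: [591.4, -237.6, 161.8]
tool_rot: [-3.14, -0.001, 1.662]
force: [0.0, 1.1, -2.9]
width: 48.8
gripper_force: 63.2
```

```bash
python3 -m crank '[[[0,0,0.15,0],[0,0,0.15,0]]]'|grep -E 'pos|force:'; python3 -m crank '[[[0,0,0.15,0],[0,0,0.15,0],[0,0,0,0]]]'|grep -E 'pos|force:'
```

```text
eef_pos: [592.2, -238.1, 155.3]
force: [0.5, -0.1, -3.6]
gripper_force: 63.2
eef_pos: [591.8, -238.1, 146.9]
force: [0.8, -0.7, -2.9]
gripper_force: 63.2
```

```bash
python3 -m crank '[[[-0.16,0,0,0],[-0.16,0,0,0],[0,0,0,0]]]'|grep -E 'pos|force:'; python3 -m crank '[[[0.16,0,0,0],[0.16,0,0,0],[0,0,0,0]]]'|grep -E 'pos|force:';
```

```text
eef_pos: [592.6, -241.4, 147.2]
force: [-1.3, 6.9, -2.5]
gripper_force: 63.6
eef_pos: [592.0, -238.2, 148.0]
force: [0.1, -1.1, -3.1]
gripper_force: 63.2
```

```bash
python3 -m crank '[[[0,0,0.3,0],[0,0,0.3,0],[0,0,0.3,0],[0,0,0.2,0],[0,0,0,0]]]'|grep -E 'pos|force:'; python3 -m crank '[[[0,0,0.15,0],[0,0,0.15,0],[0,0,0,0]]]'|grep -E 'pos|force:'; python3 -m crank '[[[0,0,0.12,0],[0,0,0.12,0],[0,0,0,0]]]'|grep -E 'pos|force:'
```

```text
eef_pos: [591.9, -239.3, 118.9]
force: [2.8, -4.6, -5.4]
gripper_force: 63.1
eef_pos: [592.1, -239.4, 112.4]
force: [2.6, -5.7, -5.3]
gripper_force: 63.2
eef_pos: [592.2, -239.4, 106.6]
force: [2.1, -5.9, -3.8]
gripper_force: 63.4
```

```bash
for i in 1 ; do python3 -m crank '[[[0.05,0,0.1,0],[0.05,0,0.1,0],[0,0,0,0]]]'|grep -E 'pos|^force:'; done; python3 -m crank '[[[0,0,0.1,0],[0,0,0.1,0],[0,0,0,0]]]'|grep -E 'pos|^force:'
```

```text
eef_pos: [592.6, -239.4, 104.5]
force: [0.3, -7.1, 11.4]
eef_pos: [593.3, -239.5, 103.4]
force: [-5.6, -4.8, 34.8]
```

Contact on the pin at TCP z≈104. Ease the press and turn, feeling for the drop.

```bash
python3 -m crank '[[[0,0,-0.08,0],[0,-0.02,0,1],[0,-0.02,0,1],[0,-0.02,0,1],[0,0,0,0]]]'|grep -E 'pos|rot|^force:'; python3 -m crank '[[[0,-0.02,0,1],[0,-0.02,0,1],[0,-0.02,0,1],[0,0,0,0]]]'|grep -E 'pos|rot|^force:'; python3 go.py 593 -239 103 1.66
```

```text
eef_pos: [590.9, -239.1, 100.1]
tool_rot: [3.137, 0.005, 1.417]
force: [0.9, -8.6, 2.6]
eef_pos: [589.2, -238.5, 99.5]
tool_rot: [3.137, 0.004, 1.177]
force: [1.4, -8.8, -0.5]
t 18.02 pos [ 589.2 -238.5   99.5] yaw 1.177 F [ 1.4 -8.8 -0.5] w 49.1 q7 0.34 units [ 0.04  0.15 -0.14]
turn units -6.04
```

```bash
python3 -m crank '[[[0,0,0.12,0],[0,0,0.12,0],[0,0,0,0]]]'|grep -E 'pos|rot|^force:'; python3 -c "
from h import *; print(np.round(ctrl.read_state()['torque'],2))"
```

```text
eef_pos: [589.1, -238.5, 93.4]
tool_rot: [3.137, 0.004, 1.18]
force: [1.6, -8.7, -1.0]
[-1.67 -0.27 -0.03]
```

```bash
python3 -m crank '[[[0,0,0.12,0],[0,0,0,0]]]'|grep -E 'pos|rot|^force:'; python3 -m crank '[[[0,0,0,0],[0,0,0,0],[0,0,0,0],[0,0,0,0]]]' -1|grep -E 'pos|width|^force:'
```

```text
eef_pos: [589.2, -238.6, 91.3]
tool_rot: [3.137, 0.003, 1.18]
force: [-0.3, -7.5, 5.3]
eef_pos: [588.6, -233.5, 89.3]
force: [-0.4, -0.7, -0.9]
width: 85.6
```

```bash
python3 -m crank '[[[0,0,-0.8,0],[0,0,-1,0],[0,0,-1,0],[0,0,-1,0],[0,0,-1,0],[0,0,-0.6,-1],[0,0,0,-1],[0,0,0,-1],[0,0,0,-1],[0,0,0,-1],[0,0,0,-1],[0,0,0,-1]]]'>/dev/null
python3 -m crank '[[[0,0,0,-1],[0,0,0,-1],[0,0,0,-1],[0,0,0,-1],[0,0,0,-1],[0,0,0,-1],[0,0,0,-1],[0,0,0,-1],[0,0,0,-1],[0,0,0,-1],[0,0,0,-1],[0,0,0,-1]]]'>/dev/null
python3 -m crank '[[[0,0,0,-1],[0,0,0,-1],[0,0,0,-1],[0,0,0,-1],[0,0,0,-1],[0,0,0,-0.1],[0,0,0,0]]]'>/dev/null
python3 go.py 590 274 210 3.11; python3 tilt.py sleeve sleeve_top
```

```text
t 21.35 pos [ 588.5 -234.6  224.5] yaw 3.109 F [0.2 0.2 0. ] w 85.5 q7 1.85 units [ 0.61 20.33  0.6 ]
turn units -0.02
[ 588.6 -234.8  224.6] [ 3.141 -0.     3.108]
sleeve scene [([340.5, 160.4], 0.64), ([324.5, 151.2], 0.62)]
sleeve top [([243.2, 467.7], 0.93)]
[ 593.6 -231.    64.7] 1.3
sleeve_top scene [([324.0, 150.6], 0.68), ([241.4, 392.2], 0.17)]
sleeve_top top [([242.3, 477.1], 0.73), ([245.1, 470.4], 0.66)]
[ 586.1 -235.6  118.5] 0.2
```

The sleeve top sits at z≈120 (home is 122, on the pin 136): it is down. Now the collar.

```bash
python3 -m crank '[[[0,0.97,0,0],[0,0.97,0,0],[0,0.97,0,0],[0,0.97,0,0],[0,0.97,0,0],[0,0.97,0,0],[0,0.97,0,0],[0,0.97,0,0],[0,0.97,0,0],[0,0.97,0,0],[0,0.97,0,0]]]'>/dev/null
python3 -m crank '[[[0.06,0.97,0,0],[0.06,0.97,0,0],[0.06,0.97,0,0],[0.06,0.97,0,0],[0.06,0.97,0,0],[0.06,0.97,0,0],[0.06,0.97,0,0],[0.06,0.97,0,0],[0.06,0.97,0,0],[0.06,0.97,0.6,0],[0,0,0,0],[0,0,0,0]]]'>/dev/null; python3 go.py 591 274.5 46 3.11; python3 tilt.py peg0_root collar spindle_top sleeve_top
```

```text
t 23.57 pos [588.5 276.3 208.6] yaw 3.113 F [-0.2 -1.1  0.4] w 85.3 q7 1.04 units [-0.12 -0.07  6.51]
turn units 0.04
[590.2 273.2 209.7] [-3.14   0.     3.109]
peg0_root scene [([247.9, 391.8], 0.93)]
peg0_root top []
collar scene [([245.6, 392.0], 0.65), ([204.6, 388.4], 0.64)]
collar top [([272.4, 210.9], 0.9), ([168.4, 248.5], 0.79)]
[ 502.2  365.  -115.5] 0.0
spindle_top scene [([313.9, 147.4], 0.82), ([247.2, 391.3], 0.6)]
spindle_top top [([236.2, 481.0], 0.9)]
[ 590.9 -232.5  158.8] 0.8
sleeve_top scene [([322.9, 150.2], 0.85)]
sleeve_top top [([239.3, 479.2], 0.57)]
[ 590.7 -235.9  129.9] 0.5
```

```bash
python3 -m crank '[[[-0.04,0,0.9,0],[0,0,0.9,0],[0,0,0.9,0],[0,0,0.9,0],[0,0,0.9,0],[0,0,0.8,0],[0,0,0.6,0],[0,0,0.4,0],[0,0,0.2,0],[0,0,0,0],[0,0,0,0]]]'; python3 - <<'E'
from ov import *
G,Rd=(0,255,0),(0,0,255)
ov("pics/ov4.png",[(592.5,-233,60,25,Rd),(592.5,-233,122,25,G)],{"scene":(280,380,90,240)},3)
im=ctrl.get_image("scene")["img"][190:300,320:470,::-1]
a=cv2.imread("pics/ov4.png"); b=cv2.resize(im,None,fx=3,fy=3,interpolation=cv2.INTER_CUBIC)[:,:a.shape[1]]
cv2.imwrite("pics/ov4.png",np.vstack([a[:,:450],b[:,:450]])[:600])
E
python3 go.py 591 274.5 46 3.11
```

```text
clock: 24.98
eef_pos: [591.4, 274.6, 47.8]
tool_rot: [3.141, 0.001, 3.11]
force: [0.9, 0.7, 1.2]
width: 85.4
gripper_force: 0.0
t 25.08 pos [591.8 274.7  48.4] yaw 3.11 F [0.2 0.3 0.5] w 85.2 q7 1.03 units [ 0.03 -0.01  0.1 ]
turn units -0.0
```

View pics/ov4.png

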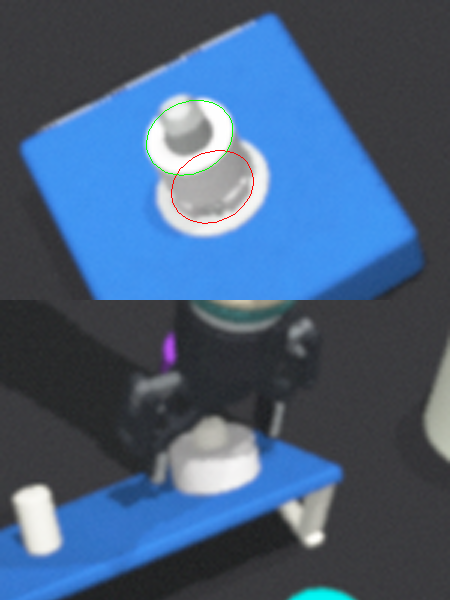

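The sleeve's top matches the home-height ellipse (crop (190,138)), so it is seated; the fingers straddle the collar (crop (215,455)). Grip and take it off along the peg.

```bash
python3 -m crank '[[[0,0,0.12,0],[0,0,0,0]]]'|grep -E 'pos|^force:'; python3 -m crank '[[[0,0,0,0],[0,0,0,0],[0,0,0,0],[0,0,0,0],[0,0,0,0]]]' 1
python3 -m crank '[[[0.115,0,-0.164,0],[0.115,0,-0.164,0],[0.23,0,-0.33,0],[0.23,0,-0.33,0],[0.23,0,-0.33,0],[0.23,0,-0.33,0],[0.23,0,-0.33,0],[0,0,0,0]]]'; python3 go.py 490 180 110 3.11
```

```text
eef_pos: [591.1, 274.5, 44.6]
force: [0.6, -0.5, -0.8]
clock: 25.67
eef_pos: [591.0, 274.6, 45.3]
tool_rot: [3.141, 0.0, 3.11]
force: [-1.7, -0.3, 4.8]
width: 60.9
gripper_force: 64.3
clock: 26.33
eef_pos: [554.6, 275.8, 95.4]
tool_rot: [3.141, -0.001, 3.111]
force: [0.5, -0.4, -0.8]
width: 60.9
gripper_force: 65.4
t 26.33 pos [554.6 275.8  95.4] yaw 3.111 F [ 0.5 -0.4 -0.8] w 60.9 q7 1.01 units [ 2.47 -3.91 -0.58]
turn units 0.01
```

```bash
python3 -m crank '[[[0.6,-0.8,-0.1,0],[0.6,-0.8,-0.1,0],[0.6,-0.8,0,0],[0.6,-0.8,0,0],[0,-0.7,0.5,0],[0,0,0.8,0],[0,0,0.8,0],[0,0,0.8,0],[0,0,0.4,0],[0,0,0,0]]]'; python3 -m crank '[[[0,0,0.15,0],[0,0,0.15,0],[0,0,0,0]]]'|grep -E 'pos|^force:'; python3 tilt.py collar
```

```text
clock: 27.17
eef_pos: [492.8, 179.1, 15.0]
tool_rot: [-3.14, -0.002, 3.109]
force: [-0.7, -0.0, -0.8]
width: 60.6
gripper_force: 66.0
eef_pos: [497.0, 179.5, 11.5]
force: [1.0, -2.9, 20.8]
[496.8 179.5  11.6] [3.141 0.007 3.108]
collar scene [([242.8, 330.7], 0.95), ([301.8, 427.5], 0.71)]
collar top [([168.5, 248.0], 0.84), ([272.0, 211.6], 0.74)]
[651.2 181.1 215.3] 80.5
```

```bash
python3 -m crank '[[[0,0,0.12,0],[0,0,0.12,0],[0,0,0.12,0],[0,0,0,0]]]'|grep -E 'pos|^force:'
```

```text
eef_pos: [502.4, 180.6, 4.4]
force: [7.6, -3.2, 28.5]
```

```bash
python3 -m crank '[[[0,0,0.12,0],[0,0,0.12,0],[0,0,0,0]]]'|grep -E 'pos|^force:';python3 -m crank '[[[0,0,0,0],[0,0,0,0],[0,0,0,0],[0,0,0,0],[0,0,-0.2,0],[0,0,0,0]]]' -1|grep -E 'pos|^force:'
python3 - <<'E'
from h import *
im=ctrl.get_image("scene")
for c in("scene","top"):
    ctrl.get_image(c)
    for t in("collar","collar_mid"): print(c,t,[(np.round(x["position"],1).tolist(),round(x["confidence"],2)) for x in ctrl.place_of(c,t)[:3]])
print([atz(ray(im,x["position"]),14) for x in ctrl.place_of("scene","collar_mid")[:2]])
cv2.imwrite("pics/c1.png",cv2.resize(im["img"][170:320,260:460,::-1],None,fx=3,fy=3,interpolation=cv2.INTER_CUBIC))
E
```

```text
eef_pos: [504.7, 181.7, -1.2]
force: [10.1, -1.5, 27.0]
eef_pos: [493.0, 180.0, -1.1]
force: [0.3, -0.0, 0.5]
scene collar [([204.9, 389.1], 0.77), ([244.7, 328.9], 0.55)]
scene collar_mid [([214.2, 385.8], 0.81), ([301.5, 427.8], 0.64), ([244.9, 333.6], 0.59)]
top collar [([167.7, 250.1], 0.63)]
top collar_mid [([171.6, 249.7], 0.87), ([269.9, 210.3], 0.74)]
[array([493.77342866, 335.00444963,  14.        ]), array([735.78579521, 282.78237467,  14.        ])]
```

View pics/c1.png

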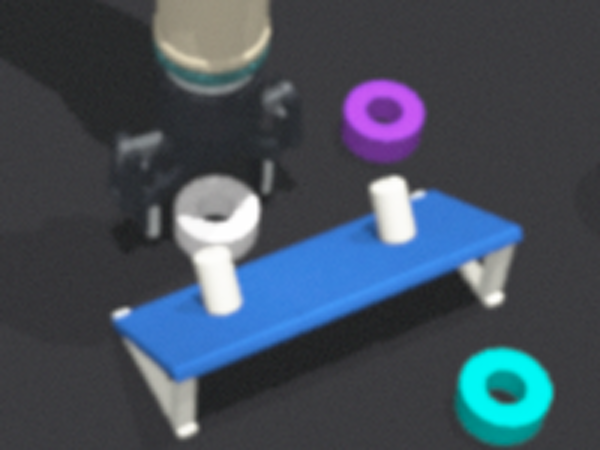

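The collar lies flat on the bench between the open fingers (crop (217,215), ring's top face), pegs bare, decoys untouched.

```bash
python3 - <<'E'
from h import *
im=ctrl.get_image("scene")
print(atz(ray(im,(241.2,332.3)),28),atz(ray(im,(244.9,333.6)),14),atz(ray(im,(244.7,328.9)),0))
m=[x for x in ctrl.trace("scene","collar") if abs(x["position"][1]-332)<12]
if m:
    mk=m[0]["mask"].astype(np.uint8); print(cv2.boundingRect(mk),[np.round(v,1) for v in (m[0]["position"],)], atz(ray(im,m[0]["position"]),14))
print(ctrl.read_state()["eef_pos"])
E
```

```text
[514.31714015 179.47665164  28.        ] [515.52107422 182.64390373  14.        ] [500.90106585 179.18936288   0.        ]
(319, 229, 28, 27) [array([239.9, 332.3])] [501.79563148 187.0135095   14.        ]
[493.319436   179.88207133  -1.36639141]
```

```bash
python3 -m crank '[[[-0.33,0,0,0],[-0.33,0,0,0],[0,0,0.1,0],[0,0,0,0]]]'|grep -E 'pos|^force:';python3 -m crank '[[[0,0,0,0],[0,0,0,0],[0,0,0,0],[0,0,0,0],[0,0,0,0],[0,0,0,0]]]' 1|grep -E 'pos|force:|width'
python3 -m crank '[[[0,0,-0.3,0],[0,0,-0.8,0],[0,0,-1,0],[0,0,-1,0],[0,0,-1,0],[0,0,-1,0],[0,0,-1,0],[0,0,-1,0],[0,0,-0.8,0],[0,0,0,0],[0,0,0,0]]]'
python3 - <<'E'
from h import *
ims={c:ctrl.get_image(c) for c in("scene","top")}
s=ctrl.read_state()["eef_pos"]; print(s)
g={}
for c in ims:
    exp=proj(ims[c],[s[0],s[1],s[2]+18])
    print(c,"exp",np.round(exp,1))
    g[c]=[[np.round(x["position"],1).tolist(),round(x["confidence"],2)] for x in ctrl.place_of(c,"collar_mid")]
    tr=[(np.round(x["position"],1).tolist(),cv2.boundingRect(x["mask"].astype(np.uint8)),int(x["mask"].sum())) for x in ctrl.trace(c,"collar")]
    print(g[c],tr)
    r,k=int(exp[0]),int(exp[1]); cv2.imwrite(f"pics/h_{c}.png",ims[c]["img"][r-40:r+40,k-40:k+40,::-1])
E
```

```text
eef_pos: [510.8, 179.1, -4.1]
force: [-0.4, -0.0, -0.5]
eef_pos: [509.5, 179.5, -3.3]
force: [-1.2, 0.4, 5.6]
width: 60.8
gripper_force: 64.7
clock: 30.95
eef_pos: [510.0, 179.5, 194.6]
tool_rot: [3.141, 0.002, 3.11]
force: [-0.3, -0.2, -2.2]
width: 60.9
gripper_force: 65.6
[508.74441179 178.92941874 192.74330615]
scene exp [181.9 333.6]
[[[303.8, 428.5], 0.98], [[178.8, 336.8], 0.8], [[213.3, 388.6], 0.65]] [([209.3, 388.1], (375, 197, 26, 26), 533), ([308.9, 427.7], (412, 286, 32, 33), 756), ([182.1, 336.4], (324, 165, 28, 33), 720)]
top exp [254.3 279.6]
[[[271.3, 213.5], 0.92], [[169.3, 249.6], 0.9]] [([172.8, 250.7], (236, 157, 27, 28), 557), ([272.0, 206.6], (197, 259, 28, 28), 526)]
```

```bash
python3 -m crank '[[[-0.21,-0.91,0,0],[-0.21,-0.91,0,0],[-0.21,-0.91,0,0],[-0.21,-0.91,0,0],[-0.21,-0.91,0,0],[-0.21,-0.91,0,0],[-0.21,-0.91,0,0],[-0.21,-0.91,0,0],[-0.21,-0.91,0,0]]]' >/dev/null; python3 -m crank '[[[-0.21,-0.91,0,0],[-0.21,-0.91,0,0],[-0.21,-0.91,0,0],[-0.21,-0.91,0,0],[-0.21,-0.91,0,0],[-0.21,-0.91,0,0],[-0.21,-0.91,0,0],[-0.21,-0.91,0,0],[-0.21,-0.91,0,0],[0,0,0,0],[0,0,0,0],[0,0,0,0]]]'; cat > cyl.py <<'E'
from h import *
ims={c:ctrl.get_image(c) for c in("scene","top")}
s=np.mean([ctrl.read_state()["eef_pos"]],0); print("tcp",np.round(s,1))
t=np.linspace(0,2*np.pi,60)
for c in ims:
    for nm,(x,y,z,h,r) in {"collar":(s[0],s[1],s[2]+3.7,28,31)}.items():
        f=lambda x,y:np.array([proj(ims[c],[x+r*np.cos(a),y+r*np.sin(a),zz]) for a in t for zz in(z,z+h)])
        p=f(x,y); e=proj(ims[c],[x,y,z+h/2])
        print(c,nm,"model box",np.round([p[:,0].min(),p[:,0].max(),p[:,1].min(),p[:,1].max()],1),"mid",np.round(e,1),
         "J",np.round(np.array([np.subtract(proj(ims[c],[x+10,y,z+14]),e),np.subtract(proj(ims[c],[x,y+10,z+14]),e)]),1).tolist())
    for q in ctrl.trace(c,"collar"):
        m=q["mask"]; k=np.nonzero(m); print("  trace",[k[0].min(),k[0].max(),k[1].min(),k[1].max()],int(m.sum()),round(q["confidence"],2))
    print("  mid",[(np.round(q["position"],1).tolist(),round(q["confidence"],2)) for q in ctrl.place_of(c,"collar_mid")])
E
python3 cyl.py
```

```text
clock: 33.0
eef_pos: [590.9, -231.9, 192.7]
tool_rot: [3.14, -0.002, 3.11]
force: [-0.2, 0.5, -2.2]
width: 61.2
gripper_force: 65.7
tcp [ 591.2 -231.1  193.2]
scene collar model box [277.2 318.3 119.7 162.3] mid [297.6 141.3] J [[4.6, 1.8], [-2.4, 5.9]]
  trace [np.int64(281), np.int64(317), np.int64(121), np.int64(161)] 1116 0.93
  trace [np.int64(286), np.int64(317), np.int64(411), np.int64(443)] 813 0.8
  trace [np.int64(195), np.int64(223), np.int64(374), np.int64(400)] 618 0.79
  mid [([302.6, 425.7], 0.9), ([296.5, 139.7], 0.69)]
top collar model box [214.1 247.5 470.9 506.4] mid [230.9 488.4] J [[-4.9, 0.1], [-0.4, -5.0]]
  trace [np.int64(157), np.int64(184), np.int64(237), np.int64(262)] 533 0.98
  trace [np.int64(260), np.int64(286), np.int64(197), np.int64(224)] 493 0.93
  trace [np.int64(233), np.int64(247), np.int64(474), np.int64(502)] 296 0.77
  mid [([171.5, 252.2], 0.92), ([270.7, 209.8], 0.63), ([230.3, 486.8], 0.6)]
```

The model projected at the TCP matches the traced collar within a pixel (scene cols 121–161, rows to 317), so it is centred in the grip. Lower it onto the spindle.

```bash
python3 -m crank '[[[-0.04,-0.07,0.5,0],[0,0,0.5,0],[0,0,0.3,0],[0,0,0.15,0],[0,0,0.15,0],[0,0,0,0]]]'|grep -E 'pos|^force:'; python3 -m crank '[[[0,0,0.12,0],[0,0,0.12,0],[0,0,0,0]]]'|grep -E 'pos|^force:'
```

```text
eef_pos: [591.9, -234.5, 152.8]
force: [0.4, -0.1, -1.6]
eef_pos: [592.0, -234.7, 147.4]
force: [-0.2, 0.2, -2.2]
```

```bash
python3 -m crank '[[[0,0,0.12,0],[0,0,0.12,0],[0,0,0,0]]]'|grep -E 'pos|^force:'; python3 -m crank '[[[0,0,0.12,0],[0,0,0.12,0],[0,0,0,0]]]'|grep -E 'pos|^force:'
```

```text
eef_pos: [591.8, -234.5, 141.1]
force: [1.2, 0.4, -2.1]
eef_pos: [591.8, -234.5, 135.0]
force: [-0.2, -0.8, -2.7]
```

```bash
python3 -m crank '[[[0,0,0.2,0],[0,0,0.15,0],[0,0,0.12,0],[0,0,0,0]]]'|grep -E 'pos|^force:'; python3 -m crank '[[[0,0,0.08,0],[0,0,0.08,0],[0,0,0,0]]]'|grep -E 'pos|^force:'
```

```text
eef_pos: [591.8, -234.5, 123.0]
force: [0.4, 0.2, -2.1]
eef_pos: [592.0, -234.6, 119.6]
force: [-0.3, 1.3, -2.2]
```

```bash
python3 -m crank '[[[0,0,0.06,0],[0,0,0,0]]]'|grep -E 'pos|^force:'; python3 -m crank '[[[0,0,0,0],[0,0,0,0],[0,0,0,0],[0,0,0,0]]]' -1|grep -E 'width|^force:'; python3 -m crank '[[[0,0,-0.5,0],[0,0,-1,0],[0,0,-1,0],[0,0,-1,0],[0,0,-1,0],[0.6,0,-1,0],[1,0,0,0],[1,0,0,0],[1,0,0,0],[1,0,0,0],[1,0,0,0],[0,0,0,0]]]'; python3 - <<'E'
from h import *
t=np.linspace(0,2*np.pi,60)
for c in("scene","top"):
    im=ctrl.get_image(c)
    p=np.array([proj(im,[592+31*np.cos(a),-233.5+31*np.sin(a),z]) for a in t for z in(122,150)])
    print(c,"model",np.round([p[:,0].min(),p[:,0].max(),p[:,1].min(),p[:,1].max()],1),"mid",np.round(proj(im,[592,-233.5,136]),1))
    for q in ctrl.trace(c,"collar"):
        k=np.nonzero(q["mask"]); print("  trace",[int(v) for v in(k[0].min(),k[0].max(),k[1].min(),k[1].max())])
    for n in("collar_mid","sleeve_top","sleeve"): print("  ",n,[(np.round(q["position"],1).tolist(),round(q["confidence"],2)) for q in ctrl.place_of(c,n)])
E
```

```text
eef_pos: [592.5, -234.7, 118.8]
force: [-1.2, 2.5, 0.4]
force: [0.4, 0.3, -0.4]
width: 85.3
clock: 36.63
eef_pos: [446.9, -230.6, 256.9]
tool_rot: [-3.141, -0.004, 3.107]
force: [-0.9, 0.2, 0.6]
width: 85.5
gripper_force: 0.0
scene model [301.9 340.9 130.4 170.2] mid [321.2 150.6]
  trace [302, 339, 131, 170]
  trace [286, 317, 412, 443]
  trace [197, 223, 374, 401]
   collar_mid [([301.3, 428.4], 0.86), ([208.4, 386.7], 0.71), ([322.0, 150.2], 0.61)]
   sleeve_top [([324.2, 150.3], 0.76)]
   sleeve [([340.2, 159.3], 0.65)]
top model [222.2 253.5 462.3 495.4] mid [238.  478.7]
  trace [158, 184, 237, 263]
  trace [259, 286, 198, 224]
  trace [223, 252, 464, 494]
   collar_mid [([171.8, 251.5], 0.92), ([271.7, 211.3], 0.89), ([238.3, 477.9], 0.6)]
   sleeve_top [([241.2, 477.0], 0.4)]
   sleeve [([241.7, 466.7], 0.4)]
```

The traced collar matches the fitted model to a pixel in both views, so I hand the job in.

```bash
python3 -c "
from cell import ctrl; print(ctrl.finish_job())"
```

```text
the job is handed in; nothing more can be done
None
```

The sleeve is seated over the pin on the deck with the collar resting on top of it, both released and matching the fitted positions to about a pixel in both camera views; I handed the job in at about 37 s of the 72 s, and the hand-in gave no verdict.

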